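# Take the cradle off a bench shaker: wing nut, spacer, cradle

### The arm

A 6-joint arm with a two-finger parallel gripper is mounted at the origin on the work surface. World frame = base frame: x ahead of the robot, y to its left, z up, the work surface at z = 0. Lengths are in m, angles in rad, forces in N, time in s.
With the tool pointing down it reaches from about 0.375 to 0.9 m from the base axis. Payload 3.1 kg.
Tool frame: the origin (TCP) lies midway between the tips of the shut fingers; the grasp point (between the pads) lies 19 mm behind it; z points along the fingers, y is the line along which they close (so a half turn about z gives the same grasp; the last joint's range is limited). The gripper opens to 85 mm and grips with 20 to 120 N. Pads are 22 mm wide; open, the fingers measure 114 mm over their backs; the gripper's body (76 mm by 85 mm) begins 54 mm behind the grasp point. The pads swing forward as they close: fully open they stand 13 mm farther back than shut.
Start: joints at [0.967, 0.527, 1.433, -0, 1.181, -0.178], TCP at [0.258, 0.569, 0.231] pointing down, gripper open.
Joint ranges: [-3.08, 3.08], [-0.75, 2.2], [0.22, 2.44], [-1.43, 4.57], [0, 2.65], [-2.85, 2.85]. Speed limits (rad/s): [2.79, 2.79, 3.14, 3.14, 3.14, 3.14].

### API

Orientations are given as a unit quaternion [x, y, z, w].
In Python, from station import manip gives the robot as it stands.
- The arm moves only by the tool step_arm, never from a script. Its argument "targets" is text: rows parted by semicolons, each of 4 numbers parted by spaces: the shift along the tool's x, y, z in mm, then the turn about the tool's z in degrees. A call has 1 to 12 rows; each row is the pose to reach, as a shift and turn from the pose commanded when the call began, along the tool's axes at that moment; what a row does not reach only later rows make up. A row lasts 1/10 s, in which the tool goes at most 50 mm and 8.59 degrees, less where a joint would pass 70% of its speed; a pose out of reach is approached as far as the arm can. A call with a gripper value outside its range is refused whole. "gripper" is the closure, from 0 (fully open) to 1 (shut), set as the call begins (left out, the last holds). The fingers move at their own pace and stop on an object; "squeeze" is the grip in N (left out, the last holds). Time passes only in rows, so rows that repeat a pose let the fingers close. It gives the time, the measured TCP pose, the force, the opening and the grip force at its end, in the units of the state.
- manip.sense(): the state, without advancing time (a new reading comes with each control period).
- manip.snapshot(name): name is "scene" or "top" or "wrist"; returns the picture (420x560x3 uint8, red, green, blue); there is no depth.
- manip.get_calibration(name): a dict with "fov_y" (degrees; the focal length in pixels is half the picture's height over the tangent of half this angle, whatever the lens; pixels are square), "cx", "cy" (the principal point, pixels), "extrinsics" (4x4, takes a point from camera to world coordinates); the wrist camera has in their place "tool_from_camera" (4x4, takes a point from camera to tool coordinates, whose origin is the TCP and whose axes are the flange's). Camera axes: x right, y down, z forward; pixel columns grow to the right and rows downward; lengths in m; the calibration is good to about 2 mm. A picture is of the moment at which its call begins: read the wrist's pose just before it. get_calibration takes no time and is no camera call.
- manip.sign_off(): hands the job in; it is judged then, once.
Trained networks look in the newest picture that a camera, given by its name, has taken for a name from the list of things; names that differ only in an ending like _2 or _b are one class to them, and where a whole thing is asked for, a point or a joint stands for the part that bears it (a point fixed in the world has none). Each returns a list of dicts, best first, with "p" (0 to 1); they miss things now and then, are a little off and sometimes report something else, mostly with a low value. They report only what shows in the picture. A call takes as long as a camera call. They do not tell look-alikes from the thing itself.
- manip.recognise(camera, query): "position" ([column, row] in pixels, amid what is visible of it).
- manip.masks_of(camera, query): "pixels" (420x560 bool, what is visible of it) and "position" ([column, row] in pixels, amid what is visible of it).
- manip.mark_of(camera, query): "position" ([column, row] in pixels: a listed point, or the origin of a listed thing).
The state is a dict: "t": time; "q": joint angles; "qd": joint speeds; "tau": joint torques, N m; "tcp_pos": TCP position; "tool_rot": TCP orientation; "force": force on the tool from outside, world axes, zero at the start; "ft_torque": the same for the moment, N m; "finger_gap": opening from 0.0 (shut) to 1.0 (fully open); "gripper_force": force on a finger pad.
Only numpy, scipy, OpenCV 4.12 (cv2) and the standard library are available. Lean on these libraries where they do the work, as an engineer would, in place of code of your own. Each camera call takes 0.05 s, during which the arm holds its last target. There are 200 camera calls.

### The job

The shaker's cradle has to come off for cleaning: turn the black wing nut until its wings line up with the cross-pin of the spindle and lift it off, then the spacer ring, then the cradle, strictly in that order, putting each one away before taking the next. Lay the nut in the large pocket and the spacer ring in the small pocket of the grey tray, both flat on the tray's floor and the same way up as they came off, and stand the cradle the right way up on the rubber mat, lengthwise along it and wholly on it. Set everything down rather than dropping it, and leave the bottle, the jar and the pipette-tip box standing where they are.

Things in the scene. Friction and masses are not known exactly. Their poses are not given: they have to be found in the camera images.
- shaker: Fixed white bench shaker, 150 x 140 mm, with a round steel turntable, 110 mm across, top 56 mm above the bench; it does not turn. Origin: on the bench under the spindle's axis; z up. The upright spindle has a shoulder 32 mm thick up to 88 mm above the bench, then a neck 14 mm thick up to 137 mm, with a fixed cross-pin lying along the shaker's x axis.
- spindle (a point): Point on the spindle axis at the turntable's top, 56 mm above the bench; axes as the shaker's. The cross-pin runs along x through the spindle's neck above the nut: 30 mm long, 8 mm wide, from 71 to 79 mm above this point; the neck ends at 81 mm. Stacked up from this point: cradle, spacer, nut.
- nut: Loose black wing nut, 114 mm over the wings, 28 high, 90 g. Origin: centre of underside; x along the wings. Hub 56 (x) x 40 mm (y), flat faces across y to grip; wings 10 mm thick. Unthreaded slot 38 (x) x 17 (y) through the hub. Starts on the spacer, 3 mm under the cross-pin, turned 0.7 to 2.4 rad from it: blocked. With wings along the pin (within 0.2 rad, either way round) it lifts off.
- spacer: Loose aluminium spacer ring, outer diameter 58 mm, bore 39 mm, 32 mm high, about 120 g. Origin: centre of its underside, z up. Starts on the cradle's plate round the spindle, under the nut, underside 64 mm above the bench; must rise about 75 mm to clear the spindle.
- cradle: Loose aluminium U-shaped cradle, 220 g: plate 160 (x) x 70 (y) x 8 mm with a 40 mm hole in the middle; at each end (x = -76 and +76 mm) an upright flange 8 mm thick in x, 50 wide, up to 52 mm above the underside; grip either flange, closing along x. Origin: centre of underside, z up. Starts on the turntable with the spindle through its hole; must rise about 85 mm to clear the spindle.
- tray: Fixed grey open parts tray, 250 (x) x 140 (y) x 25 mm, floor and walls 4 to 5 mm thick, with one cross wall that makes a large pocket on its +x side and a small pocket on its -x side. Origin: centre of its underside on the bench. It and the mat may change sides.
- large_pocket (a point): Centre of the large pocket's floor (4 mm above the bench); the pocket is 125 mm (tray x) by 130 mm (tray y) inside, walls 21 mm high above the floor.
- small_pocket (a point): Centre of the small pocket's floor (4 mm above the bench); the pocket is 110 mm (tray x) by 130 mm (tray y) inside, walls 21 mm high above the floor.
- mat: Fixed black rubber mat, 260 (x) x 150 (y) x 3 mm, flat on the bench. Origin: centre of its underside; x lengthwise.
- bottle: Bystander: standing amber glass bottle, 80 mm in diameter, 200 mm high, beyond the shaker to the left or right. Origin: centre of its underside.
- jar: Bystander: standing white jar, 84 mm in diameter, 100 mm high, beyond the shaker on the other side from the bottle. Origin: centre of its underside.
- tipbox: Bystander: closed grey pipette-tip box, 80 (x) x 100 (y) x 55 mm, beyond the shaker between the bottle and the jar. Origin: centre of its underside.
There are look-alikes about, which are no part of the job. There is more than one size of the cradle; the job needs the smaller.

How it is judged:
On the way, in this order (a step that is already met when the one before it is completed fails the run):
1. the wing nut lies flat in the tray's large pocket while the spacer and the cradle are still on the spindle (x of nut in the frame of large_pocket between -0.05 and 0.05 m and y of nut in the frame of large_pocket between -0.05 and 0.05 m and z of nut in the frame of large_pocket between -0.006 and 0.008 m and angle between each of nut, spacer, cradle's own z axis and vertical below 0.15 rad and linear speed of nut below 0.05 m/s and horizontal distance between each of spacer, cradle and spindle below 0.012 m and z of spacer in the frame of spindle below 0.016 m and z of cradle in the frame of spindle below 0.008 m), for 0.2 s.
2. the spacer ring lies flat in the tray's small pocket while the cradle is still on the spindle and the nut in its pocket (x of spacer in the frame of small_pocket between -0.04 and 0.04 m and y of spacer in the frame of small_pocket between -0.045 and 0.045 m and z of spacer in the frame of small_pocket between -0.006 and 0.008 m and angle between each of spacer, nut, cradle's own z axis and vertical below 0.15 rad and linear speed of each of spacer, nut below 0.05 m/s and x of nut in the frame of large_pocket between -0.05 and 0.05 m and y of nut in the frame of large_pocket between -0.05 and 0.05 m and z of nut in the frame of large_pocket between -0.006 and 0.008 m and horizontal distance between cradle and spindle below 0.012 m and z of cradle in the frame of spindle below 0.008 m), for 0.2 s.
At the end, for the whole second after the job is handed in: Nut flat in the large pocket, spacer flat in the small one, the same way up as they came off (within 8 mm of the floor, tilt under 0.15 rad); cradle upright on the mat, centre within 50 mm lengthwise and 45 mm crosswise, within 0.35 rad of the mat's length; all at rest (x of nut in the frame of large_pocket between -0.05 and 0.05 m and y of nut in the frame of large_pocket between -0.05 and 0.05 m and z of nut in the frame of large_pocket between -0.006 and 0.008 m and angle between each of nut, spacer, cradle's own z axis and vertical below 0.15 rad and linear speed of each of nut, spacer, cradle below 0.05 m/s and x of spacer in the frame of small_pocket between -0.04 and 0.04 m and y of spacer in the frame of small_pocket between -0.045 and 0.045 m and z of spacer in the frame of small_pocket between -0.006 and 0.008 m and x of cradle in the frame of mat between -0.05 and 0.05 m and y of cradle in the frame of mat between -0.045 and 0.045 m and z of cradle in the frame of mat between -0.006 and 0.011 m and angle between the x axis of cradle and the x axis of mat, either way round below 0.35 rad); the robot touches nothing.
It fails at once if the nut, the spacer or the cradle is dropped (falls free faster than 0.7 m/s) ((linear speed of nut above 0.7 m/s and contact force between nut and the fingers below 0.1 N and contact force between nut and anything else below 0.1 N) or (linear speed of spacer above 0.7 m/s and contact force between spacer and the fingers below 0.1 N and contact force between spacer and anything else below 0.1 N) or (linear speed of cradle above 0.7 m/s and contact force between cradle and the fingers below 0.1 N and contact force between cradle and anything else below 0.1 N)).
It fails at once if the bottle is shifted by more than 30 mm or tipped (distance of bottle from where it was at the start of the episode above 0.03 m or angle between bottle's own z axis and vertical above 0.3 rad).
It fails at once if the jar is shifted by more than 30 mm or tipped (distance of jar from where it was at the start of the episode above 0.03 m or angle between jar's own z axis and vertical above 0.3 rad).
It fails at once if the pipette-tip box is shifted by more than 30 mm or tipped (distance of tipbox from where it was at the start of the episode above 0.03 m or angle between tipbox's own z axis and vertical above 0.3 rad).
It also fails if it takes over 72 s, if anything falls off the work surface, if the arm or the gripper's body presses on something with over 40 N, if the wrist force passes 120 N, or if a joint passes its speed limit or range.

## Working session

There is one attempt and no reset: what is moved stays moved. The work goes in short steps, Python scripts to look and compute and a tool call to move; the robot and the scene stay as the last step left them, time stands still between calls to the robot, and variables do not carry over. Pictures are saved under pics/ and viewed, at most 10 in all, crops included, and the job is handed in when it is done.

Besides the shell and the picture viewer there is one more tool, called after "Request:" as name(argument=value, ...) on one line, values as JSON. step_arm: Moves the arm, as the interface text tells. Its arguments: {"type":"object","properties":{"targets":{"type":"string"},"gripper":{"type":"number"},"squeeze":{"type":"number"}},"required":["targets"]}

```bash
mkdir -p pics; ls; cat > h.py <<'E'
import numpy as np, cv2
from scipy.spatial.transform import Rotation as R
from station import manip
def K(name):
    c=manip.get_calibration(name); f=210/np.tan(np.radians(c["fov_y"])/2)
    return c,f
def camT(name,s=None):
    c,f=K(name)
    if "extrinsics" in c: return np.array(c["extrinsics"]),f,c["cx"],c["cy"]
    s=s or manip.sense(); T=np.eye(4); T[:3,:3]=R.from_quat(s["tool_rot"]).as_matrix(); T[:3,3]=s["tcp_pos"]
    return T@np.array(c["tool_from_camera"]),f,c["cx"],c["cy"]
def back(name,px,z,s=None):
    T,f,cx,cy=camT(name,s); d=T[:3,:3]@np.array([(px[0]-cx)/f,(px[1]-cy)/f,1]); o=T[:3,3]
    return o+d*(z-o[2])/d[2]
def proj(name,P,s=None):
    T,f,cx,cy=camT(name,s); p=np.linalg.inv(T)@np.append(P,1); return np.array([cx+f*p[0]/p[2],cy+f*p[1]/p[2]])
def snap(name,fn):
    im=manip.snapshot(name); cv2.imwrite("pics/"+fn,im[:,:,::-1]); return im
E
python3 - <<'E'
from h import *
a=snap("scene","a.png"); b=snap("top","b.png")
cv2.imwrite("pics/ab.png",cv2.resize(np.hstack([a,b]),(800,300))[:,:,::-1])
Z=dict(shaker=0,nut=.096,spacer=.064,cradle=.056,tray=0,large_pocket=.004,small_pocket=.004,mat=0,bottle=0,jar=0,tipbox=0,spindle=.056)
for c in ("top","scene"):
  print(K(c)[0].keys(), np.round(camT(c)[0],3).tolist())
  for n,z in Z.items():
    for r in manip.mark_of(c,n)[:3]: print(c,n,round(r["p"],2),np.round(r["position"]),np.round(back(c,r["position"],z),3)[:2])
s=manip.sense(); print(s)
E
```

```text
pics
dict_keys(['fov_y', 'cx', 'cy', 'extrinsics']) [[-0.021, -0.983, 0.185, 0.399], [-1.0, 0.024, 0.011, -0.106], [-0.016, -0.184, -0.983, 1.094], [0.0, 0.0, 0.0, 1.0]]
top shaker 0.96 [260. 245.] [ 0.503 -0.031]
top shaker 0.66 [353. 252.] [ 0.479 -0.281]
top nut 0.7 [262. 239.] [ 0.509 -0.041]
top spacer 0.42 [261. 238.] [ 0.516 -0.037]
top cradle 0.97 [437. 270.] [ 0.425 -0.48 ]
top cradle 0.67 [260. 238.] [ 0.517 -0.034]
top cradle 0.55 [309. 173.] [ 0.688 -0.165]
top large_pocket 0.97 [130. 244.] [0.515 0.324]
top large_pocket 0.29 [261. 238.] [ 0.523 -0.034]
top small_pocket 0.84 [126. 288.] [0.397 0.327]
top small_pocket 0.49 [252. 162.] [ 0.737 -0.011]
top mat 0.88 [354. 251.] [ 0.481 -0.284]
top bottle 0.9 [200. 172.] [0.714 0.137]
top jar 0.72 [308. 171.] [ 0.707 -0.165]
top tipbox 0.88 [254. 161.] [ 0.741 -0.015]
top spindle 0.56 [263. 240.] [ 0.51  -0.041]
top spindle 0.39 [263. 238.] [ 0.515 -0.041]
dict_keys(['fov_y', 'cx', 'cy', 'extrinsics']) [[-0.101, 0.793, -0.601, 1.248], [0.995, 0.086, -0.054, -0.045], [0.009, -0.603, -0.798, 0.974], [0.0, 0.0, 0.0, 1.0]]
scene s
[... 583 characters left out ...]
3]
{'t': 1.3, 'q': array([ 9.66524324e-01,  5.27511309e-01,  1.43268194e+00, -5.44775315e-06,
        1.18138767e+00, -1.78512846e-01]), 'qd': array([-1.97016827e-03,  9.46732945e-04, -6.93255192e-04, -1.17510852e-04,
        4.93319096e-04, -7.14019349e-05]), 'tau': array([-8.86259331e-04, -4.42324841e+01, -1.78417200e+01, -4.16609892e-04,
        8.37538100e-04,  1.25563960e-05]), 'tcp_pos': array([0.25810878, 0.56920329, 0.23130921]), 'tool_rot': array([2.11274338e-01, 9.77426802e-01, 4.46502177e-06, 4.56874875e-06]), 'force': array([-0.11006744, -0.00451789,  0.3541169 ]), 'ft_torque': array([-0.03937825, -0.02175573,  0.00810955]), 'gripper_force': 0.0, 'finger_gap': 0.9956357407258661}
```

View pics/b.png

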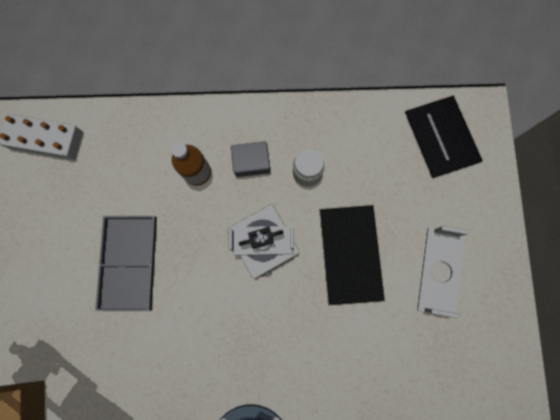

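View pics/a.png

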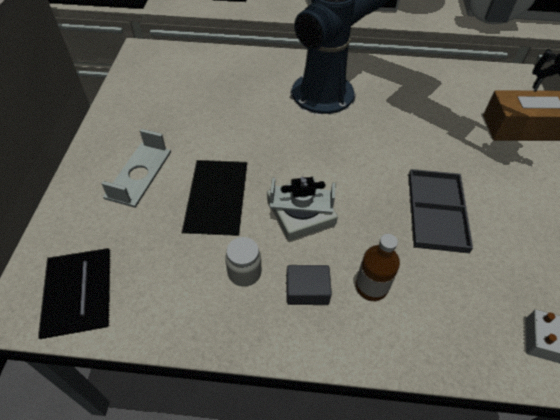

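The top view shows the shaker stack at about (262,240), the tray at (128,263), the mat at (353,252), and the larger look-alike cradle at (440,270). Next I'll move over the shaker to look from close by.

```bash
cat >> h.py <<'E'
def go(P,yaw=None,s=None):
    """shift in tool axes (mm) and turn (deg) to bring TCP to P with tool y along world yaw (deg, mod 180)"""
    s=s or manip.sense(); M=R.from_quat(s["tool_rot"]).as_matrix()
    d=M.T@(np.array(P)-s["tcp_pos"])*1000
    cur=np.degrees(np.arctan2(M[1,1],M[0,1])); t=0
    if yaw is not None: t=-((yaw-cur+90)%180-90)
    print("shift",np.round(d,1),"turn",round(t,1),"cur y-yaw",round(cur,1),"q6",round(s["q"][5],2),"tcp",np.round(s["tcp_pos"],4))
E
python3 - <<'E'
from h import *
print(np.round(manip.get_calibration("wrist")["tool_from_camera"],3).tolist(),K("wrist")[1])
go([.46,-.04,.33],90)
E
```

```text
[[-0.0, -0.948, -0.318, 0.083], [1.0, -0.0, -0.001, 0.0], [0.001, -0.318, 0.948, -0.142], [0.0, 0.0, 0.0, 1.0]] 342.88682112096484
shift [-435.5 -471.4  -98.7] turn -24.4 cur y-yaw 65.6 q6 -0.18 tcp [0.2581 0.5692 0.2313]
```

Request:
step_arm(targets="-34 -36 -30 -2;-69 -75 -50 -4;-103 -111 -70 -6;-137 -148 -99 -8;-171 -185 -99 -10;-205 -222 -99 -12;-239 -259 -99 -14;-273 -296 -99 -16;-307 -333 -99 -18;-341 -370 -99 -20;-375 -407 -99 -22;-436 -471 -99 -24.4", gripper=0)

```text
t: 2.5
tcp_pos: [0.4403, 0.0178, 0.3307]
tool_rot: [-0.001, 1.0, -0.0, 0.001]
force: [0.7, 1.1, -0.1]
finger_gap: 0.999
gripper_force: 0.0
```

Request:
step_arm(targets="-30 -32 0 -2;-30 -32 0 -2;-30 -32 0 -2;-30 -32 0 -2")

```text
t: 2.9
tcp_pos: [0.4691, -0.0114, 0.3301]
tool_rot: [-0.018, 1.0, 0.0, -0.001]
force: [-0.2, 0.4, -0.2]
finger_gap: 1.006
gripper_force: 0.0
```

```bash
python3 - <<'E'
from h import *
go([.46,-.04,.33],90)
s=manip.sense(); im=snap("wrist","w1.png")
Z=dict(nut=.096,spacer=.064,cradle=.056,spindle=.056,shaker=0)
for n,z in Z.items():
    for r in manip.mark_of("wrist",n)[:3]: print(n,round(r["p"],2),np.round(r["position"]),np.round(back("wrist",r["position"],z,s),4)[:2])
for r in manip.masks_of("wrist","nut")[:2]:
    m=r["pixels"].astype(np.uint8); c=max(cv2.findContours(m,0,2)[0],key=cv2.contourArea)
    W=np.array([back("wrist",p[0],.118,s)[:2] for p in c],np.float32)*1000
    rc=cv2.minAreaRect(W); b=cv2.boxPoints(rc); print(r["p"],m.sum(),rc); 
    e=b[1]-b[0] if np.hypot(*(b[1]-b[0]))>np.hypot(*(b[2]-b[1])) else b[2]-b[1]
    print("yaw",np.degrees(np.arctan2(e[1],e[0])))
E
```

```text
shift [ 10.1 -28.3   0.1] turn 2.0 cur y-yaw 92.0 q6 -1.87 tcp [ 0.4691 -0.0114  0.3301]
nut 0.85 [249. 205.] [ 0.5151 -0.0355]
spacer 0.73 [249. 193.] [ 0.5102 -0.0378]
spacer 0.26 [250. 190.] [ 0.5072 -0.0363]
spindle 0.73 [250. 190.] [ 0.509  -0.0378]
shaker 0.61 [ 80. 150.] [ 0.4758 -0.276 ]
0.86 2338 ((509.8193054199219, -38.544532775878906), (47.05195999145508, 111.48991394042969), 14.129035949707031)
yaw -75.87097
```

View pics/w1.png

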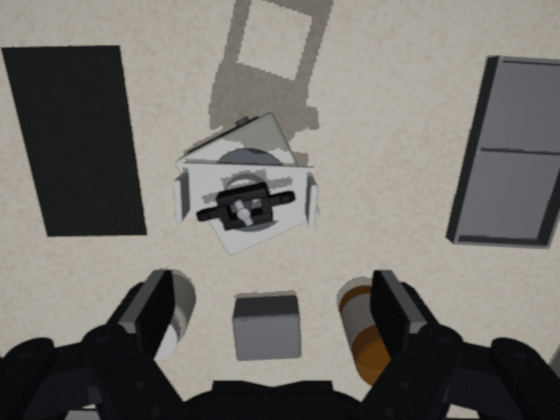

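The close view shows the nut's wings running from (198,215) to (293,197), with the pin at about (243,210). I'll zoom in to get the pin's direction.

```bash
python3 - <<'E'
import cv2
im=cv2.imread("pics/w1.png")[100:265,165:330]
cv2.imwrite("pics/w1c.png",cv2.convertScaleAbs(cv2.resize(im,(600,600),interpolation=cv2.INTER_CUBIC),alpha=1.3))
E
```

```text
(no output)
```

View pics/w1c.png

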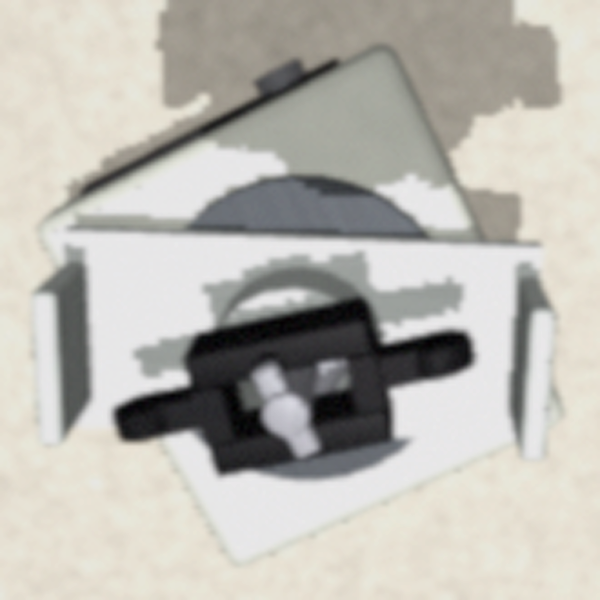

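```bash
python3 - <<'E'
from h import *
s=manip.sense()
P=lambda c,r:(165+c*.275,100+r*.275)
print("tip",back("wrist",P(287,412),.137,s))
a,b=back("wrist",P(265,370),.135,s),back("wrist",P(305,450),.135,s);d=b-a;print("pin",np.degrees(np.arctan2(d[1],d[0])),np.linalg.norm(d),(a+b)/2)
for z,p,q in ((.124,(188,365),(360,300)),(.124,(220,475),(390,440)),(.11,(120,420),(470,350)),(.064,(65,228),(540,245))):
    a,b=back("wrist",P(*p),z,s),back("wrist",P(*q),z,s);d=b-a;print(np.degrees(np.arctan2(d[1],d[0])),np.linalg.norm(d),(a+b)/2)
go([.511,-.038,.20],13.5)
E
```

```text
tip [ 0.51192546 -0.03898907  0.137     ]
pin 25.95787009047503 0.026858234463016203 [ 0.51220404 -0.03965728  0.135     ]
113.34114090576088 0.05446063116538244 [ 0.49227639 -0.04420867  0.124     ]
104.52773420287666 0.05277080316270806 [ 0.53119995 -0.03451664  0.124     ]
103.94643140206678 0.11059883117178318 [ 0.5131219  -0.03914743  0.11      ]
89.97680411183066 0.15828727572123713 [ 0.47648331 -0.03973141  0.064     ]
shift [-40.1 -27.9 130.5] turn 78.6 cur y-yaw 92.1 q6 -1.87 tcp [ 0.4699 -0.0115  0.3305]
```

Request:
step_arm(targets="-40 -28 40 8.5;-41 -28 80 17;-41 -28 130 25.5;-41 -28 130 34;-41 -28 130 42.5;-41 -28 130 51;-41 -28 130 59.5;-41 -28 130 68;-41 -28 130 78;-41 -28 130 78;-41 -28 130 78")

```text
t: 4.35
tcp_pos: [0.5121, -0.0386, 0.2004]
tool_rot: [0.615, 0.789, 0.0, 0.0]
force: [0.3, 0.0, 0.4]
finger_gap: 1.001
gripper_force: 0.0
```

```bash
python3 - <<'E'
from h import *
s=manip.sense(); im=snap("wrist","w2.png"); go([.5117,-.039,.096],14,s)
print(proj("wrist",[.5117,-.039,.137],s))
for n,z in dict(nut=.096,spindle=.056).items():
    for r in manip.mark_of("wrist",n)[:2]: print(n,r["p"],r["position"],np.round(back("wrist",r["position"],z,s),4)[:2])
for r in manip.masks_of("wrist","nut")[:1]:
    m=r["pixels"].astype(np.uint8); c=max(cv2.findContours(m,0,2)[0],key=cv2.contourArea)
    W=np.array([back("wrist",p[0],.118,s)[:2] for p in c],np.float32)*1000
    print(r["p"],m.sum(),cv2.minAreaRect(W))
E
```

```text
shift [ -0.3  -0.5 104.4] turn 0.2 cur y-yaw 14.2 q6 -0.54 tcp [ 0.5121 -0.0386  0.2004]
[272.07879908 223.57990136]
nut 0.63 [273.9, 203.4] [ 0.513  -0.0387]
nut 0.57 [536.4, 34.5] [0.6502 0.1155]
spindle 0.74 [273.3, 189.2] [ 0.5128 -0.0392]
0.71 4596 ((511.3908996582031, -37.76403045654297), (41.23915100097656, 112.05536651611328), 13.713382720947266)
```

View pics/w2.png

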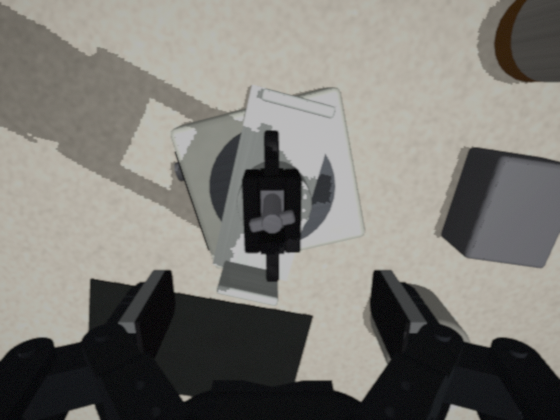

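Request:
step_arm(targets="-0.5 -0.5 50 0;-0.5 -0.5 90 0;-0.5 -0.5 106 0;-0.5 -0.5 106.5 0;-0.5 -0.5 106.5 0")

```text
t: 5.05
tcp_pos: [0.512, -0.0395, 0.0939]
tool_rot: [0.615, 0.788, 0.0, 0.0]
force: [0.9, -0.1, 0.8]
finger_gap: 0.998
gripper_force: 0.0
```

Request:
step_arm(targets="0 0 0 0;0 0 0 0;0 0 0 0;0 0 0 0;0 0 0 0;0 0 0 0", gripper=1, squeeze=40)

```text
t: 5.65
tcp_pos: [0.5124, -0.0395, 0.095]
tool_rot: [0.616, 0.788, 0.0, 0.001]
force: [0.1, 0.7, 6.6]
finger_gap: 0.459
gripper_force: 40.9
```

Request:
step_arm(targets="0 0 -1.5 0;0 0 -1.5 7;0 0 -1.5 14;0 0 -1.5 21;0 0 -1.5 28;0 0 -1.5 35;0 0 -1.5 42;0 0 -1.5 49;0 0 -1.5 56;0 0 -1.5 63;0 0 -1.5 70;0 0 -1.5 76")

```text
t: 6.85
tcp_pos: [0.5115, -0.0393, 0.0952]
tool_rot: [0.971, 0.24, -0.0, -0.0]
force: [0.3, 0.0, -0.6]
finger_gap: 0.464
gripper_force: 40.3
```

Request:
step_arm(targets="0 0 0 0;0 0 0 0")

```text
t: 7.05
tcp_pos: [0.5116, -0.0393, 0.0953]
tool_rot: [0.97, 0.243, -0.0, -0.0]
force: [0.1, 0.3, -1.5]
finger_gap: 0.464
gripper_force: 40.3
```

```bash
python3 - <<'E'
from h import *
s=manip.sense(); im=snap("wrist","w3.png"); go([.512,-.039,.2],-62,s); print(s["force"],s["ft_torque"])
E
```

```text
shift [ 5.000e-01 -1.000e-01 -1.047e+02] turn 0.1 cur y-yaw -61.9 q6 0.79 tcp [ 0.5116 -0.0393  0.0953]
[ 0.09119906  0.25289596 -1.46657232] [ 0.03657761  0.0039901  -0.03175191]
```

View pics/w3.png

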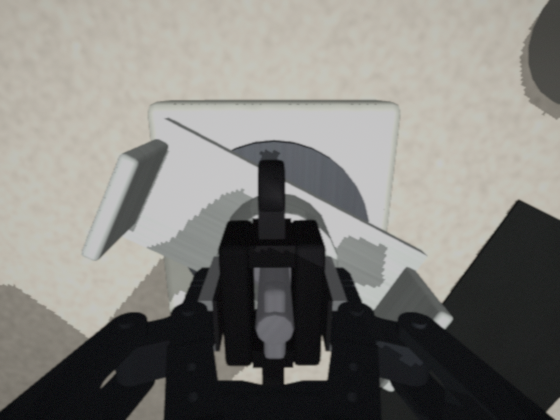

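The nut is gripped, and its slot lines up with the pin at (275,310). I'll lift it now.

Request:
step_arm(targets="0 0 -6 0;0 0 -12 0;0 0 -20 0;0 0 -30 0;0 0 -42 0;0 0 -60 0;0 0 -80 0;0 0 -80 0")

```text
t: 7.9
tcp_pos: [0.5137, -0.0399, 0.1784]
tool_rot: [0.97, 0.242, 0.003, 0.002]
force: [0.2, 0.3, -0.3]
finger_gap: 0.456
gripper_force: 40.3
```

```bash
python3 - <<'E'
from h import *
s=manip.sense(); a=snap("wrist","w4.png"); snap("top","t4.png"); snap("scene","s4.png")
print(s["finger_gap"],s["force"])
for c in ("top","scene"):
  for n in ("large_pocket","small_pocket","tray","spacer","cradle"):
    for r in manip.mark_of(c,n)[:2]: print(c,n,round(r["p"],2),np.round(back(c,r["position"],dict(tray=0,spacer=.064,cradle=.056).get(n,.004)),3)[:2])
for c in ("top","scene"):
  for n in ("tray","mat"):
    for r in manip.masks_of(c,n)[:2]:
      m=r["pixels"].astype(np.uint8); k=max(cv2.findContours(m,0,2)[0],key=cv2.contourArea)
      z=.025 if n=="tray" else .003
      print(c,n,r["p"],cv2.minAreaRect(np.array([back(c,p[0],z)[:2] for p in k],np.float32)*1000))
go([.513,.324,.18],0)
E
```

```text
0.45559343734949886 [ 0.17671272  0.3483308  -0.25606783]
top large_pocket 0.82 [0.521 0.328]
top small_pocket 0.63 [0.399 0.333]
top tray 0.6 [0.47  0.329]
top spacer 0.36 [ 0.682 -0.158]
top cradle 0.77 [ 0.521 -0.039]
scene large_pocket 0.56 [0.524 0.321]
scene tray 0.98 [0.466 0.321]
scene spacer 0.56 [ 0.513 -0.048]
scene cradle 0.9 [ 0.472 -0.483]
scene cradle 0.67 [ 0.508 -0.045]
top mat 0.85 ((474.0608215332031, -273.58837890625), (264.67730712890625, 154.62974548339844), 2.928764581680298)
scene tray 0.94 ((471.9853210449219, 322.2467956542969), (147.35899353027344, 266.2407531738281), 88.732666015625)
scene mat 0.57 ((450.66033935546875, -40.270469665527344), (62.856605529785156, 81.472412109375), 87.84251403808594)
scene mat 0.56 ((473.79144287109375, -274.8984680175781), (260.94158935546875, 149.40333557128906), 2.8352959156036377)
shift [ 171.8 -320.2   -4.7] turn -62.0 cur y-yaw -62.0 q6 0.79 tcp [ 0.5117 -0.0394  0.1753]
```

Request:
step_arm(targets="22 -39 -10 -2;44 -79 -10 -4;67 -119 -10 -6;89 -158 -10 -8;111 -198 -10 -10;134 -238 -10 -12;156 -277 -10 -14;178 -317 -5 -17;178 -317 20 -17;178 -317 40 -17;178 -317 40 -17")

```text
t: 9.85
tcp_pos: [0.5175, 0.3237, 0.1324]
tool_rot: [0.924, 0.383, -0.003, -0.0]
force: [-0.4, -0.9, -1.5]
finger_gap: 0.463
gripper_force: 40.5
```

```bash
python3 - <<'E'
from h import *
s=manip.sense(); a=snap("wrist","w5.png"); 
for n in ("large_pocket","small_pocket","tray"):
    for r in manip.mark_of("wrist",n)[:2]: print(n,round(r["p"],2),np.round(r["position"]),np.round(back("wrist",r["position"],dict(tray=0).get(n,.004),s),3)[:2])
for n in ("tray",):
    for r in manip.masks_of("wrist",n)[:2]:
      m=r["pixels"].astype(np.uint8); k=max(cv2.findContours(m,0,2)[0],key=cv2.contourArea)
      print(n,r["p"],cv2.minAreaRect(np.array([back("wrist",p[0],.025,s)[:2] for p in k],np.float32)*1000))
go([.521,.324,.005],-45,s)
E
```

```text
large_pocket 0.86 [276. 187.] [0.522 0.325]
small_pocket 0.66 [176. 278.] [0.398 0.329]
tray 0.63 [231. 230.] [0.467 0.324]
tray 0.61 ((465.446044921875, 325.7265319824219), (140.671875, 250.0428924560547), 88.56005096435547)
shift [  3.5   2.7 127.3] turn 0.1 cur y-yaw -44.9 q6 1.16 tcp [0.5175 0.3237 0.1324]
```

View pics/w5.png

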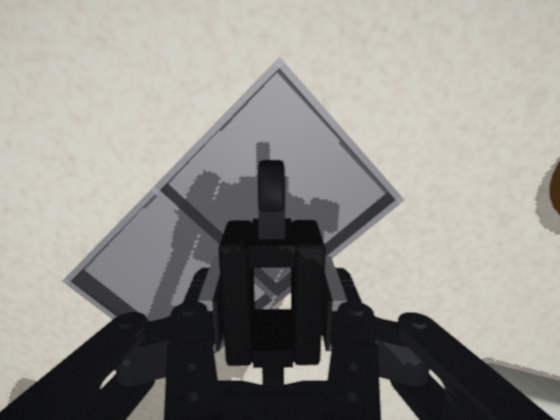

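Request:
step_arm(targets="0 0 40 0;0 0 75 0;0 0 100 0;0 0 110 0;0 0 118 0;0 0 118 0")

```text
t: 10.7
tcp_pos: [0.5206, 0.3241, 0.0176]
tool_rot: [0.924, 0.383, 0.0, 0.0]
force: [-0.3, 0.3, -1.3]
finger_gap: 0.458
gripper_force: 40.5
```

Request:
step_arm(targets="0 0 5 0;0 0 9 0;0 0 11 0;0 0 12.5 0;0 0 13.5 0;0 0 13.5 0;0 0 13.5 0")

```text
t: 11.4
tcp_pos: [0.5201, 0.3241, 0.0039]
tool_rot: [0.924, 0.383, 0.0, 0.0]
force: [0.2, 0.1, -0.7]
finger_gap: 0.461
gripper_force: 40.5
```

Request:
step_arm(targets="0 0 1 0;0 0 2 0;0 0 2 0;0 0 2 0")

```text
t: 11.8
tcp_pos: [0.5202, 0.3242, 0.003]
tool_rot: [0.924, 0.383, 0.0, 0.0]
force: [-1.4, -1.0, 6.3]
finger_gap: 0.464
gripper_force: 41.3
```

Contact with the floor, so I'll release and rise.

Request:
step_arm(targets="0 0 0 0;0 0 0 0;0 0 0 0;0 0 0 0;0 0 0 0", gripper=0)

```text
t: 12.3
tcp_pos: [0.52, 0.3241, 0.0016]
tool_rot: [0.924, 0.383, -0.0, 0.0]
force: [0.2, 0.0, -0.2]
finger_gap: 0.997
gripper_force: 0.0
```

Request:
step_arm(targets="0 0 -20 0;0 0 -60 0;0 0 -110 0;0 0 -160 0;0 0 -200 0;0 0 -200 0")

```text
t: 12.9
tcp_pos: [0.5239, 0.3258, 0.2088]
tool_rot: [0.924, 0.383, 0.007, 0.0]
force: [0.7, 0.4, 0.1]
finger_gap: 1.0
gripper_force: 0.0
```

```bash
python3 - <<'E'
from h import *
s=manip.sense(); a=snap("wrist","w6.png"); b=snap("top","t6.png"); c=snap("scene","s6.png")
cv2.imwrite("pics/v6.png",np.hstack([cv2.resize(a,(400,300)),cv2.resize(b[190:310,200:360],(400,300))])[:,:,::-1])
for cam in ("wrist","top","scene"):
  for n,z in dict(nut=.004,spacer=.064,cradle=.056).items():
    for r in manip.mark_of(cam,n)[:2]: print(cam,n,round(r["p"],2),np.round(back(cam,r["position"],z,s),3)[:2])
go([.4617,-.039,.28],90,s)
E
```

```text
wrist nut 0.64 [0.521 0.323]
top nut 0.87 [0.522 0.328]
top spacer 0.59 [ 0.506 -0.036]
top cradle 0.96 [ 0.513 -0.036]
top cradle 0.64 [ 0.431 -0.479]
scene nut 0.89 [0.519 0.313]
scene nut 0.17 [ 0.459 -0.047]
scene spacer 0.88 [ 0.515 -0.039]
scene cradle 0.91 [ 0.501 -0.04 ]
scene cradle 0.89 [ 0.472 -0.479]
shift [-301.1  214.3  -74. ] turn 45.0 cur y-yaw -45.0 q6 1.16 tcp [0.5239 0.3258 0.2088]
```

View pics/v6.png

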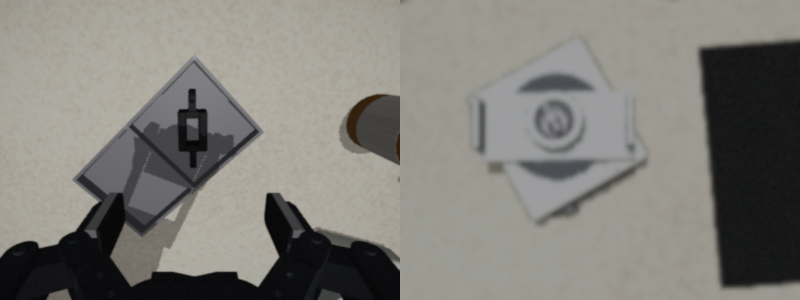

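Nut lies flat in the large pocket at (192,128) in the left half, and the spacer is still around the spindle at (553,122) in the right half. Next is the spacer.

Request:
step_arm(targets="-33 31 -5 5;-66 62 -10 10;-99 94 -10 15;-131 125 -10 20;-164 156 -10 26;-197 187 -10 32;-230 219 -5 38;-263 250 0 45;-263 250 0 45;-263 250 0 45;-263 250 0 45;-263 250 0 45")

```text
t: 14.7
tcp_pos: [0.5108, -0.0372, 0.2019]
tool_rot: [1.0, 0.001, -0.0, -0.0]
force: [-0.5, 0.2, -0.2]
finger_gap: 1.0
gripper_force: 0.0
```

```bash
python3 - <<'E'
from h import *
s=manip.sense(); a=snap("wrist","w7.png")
go([.5117,-.039,.067],-90,s)
for n,z in dict(spacer=.064,cradle=.056,spindle=.056).items():
    for r in manip.mark_of("wrist",n)[:2]: print(n,round(r["p"],2),np.round(r["position"]),np.round(back("wrist",r["position"],z,s),4)[:2])
for r in manip.masks_of("wrist","spacer")[:1]:
    m=r["pixels"].astype(np.uint8); k=max(cv2.findContours(m,0,2)[0],key=cv2.contourArea)
    W=np.array([back("wrist",p[0],.096,s)[:2] for p in k],np.float32)*1000
    print(r["p"],cv2.minEnclosingCircle(W),W.min(0),W.max(0))
for r in manip.masks_of("wrist","cradle")[:1]:
    m=r["pixels"].astype(np.uint8); k=max(cv2.findContours(m,0,2)[0],key=cv2.contourArea)
    W=np.array([back("wrist",p[0],.1,s)[:2] for p in k],np.float32)*1000
    print(r["p"],cv2.minAreaRect(W))
E
```

```text
shift [  0.9   1.8 134.9] turn 0.1 cur y-yaw -89.9 q6 1.28 tcp [ 0.5108 -0.0372  0.2019]
spacer 0.56 [277. 189.] [ 0.5111 -0.0412]
spindle 0.75 [275. 185.] [ 0.5118 -0.0393]
0.86 ((516.56103515625, -39.534664154052734), 30.9876766204834) [485.86218  -68.557014] [546.6821   -12.318443]
0.58 ((518.2488403320312, -39.92467498779297), (69.75434112548828, 163.90411376953125), 0.11824670433998108)
```

View pics/w7.png

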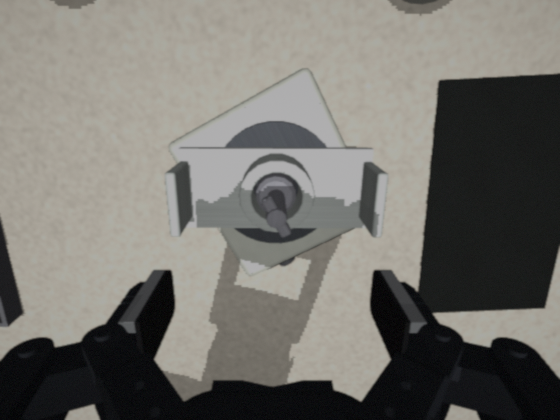

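The spacer sits at pixel (277,189), centred about the spindle, with clear room inside both flanges. I'll descend.

Request:
step_arm(targets="1 2.5 45 0;1 2.5 80 0;1 2.5 110 0;1 2.5 125 0;1 2.5 132 0;1 2.5 135 0;1 2.5 135 0")

```text
t: 15.7
tcp_pos: [0.5123, -0.0412, 0.0671]
tool_rot: [1.0, 0.0, 0.0, 0.0]
force: [-0.8, 0.5, -0.9]
finger_gap: 0.999
gripper_force: 0.0
```

Request:
step_arm(targets="0 0 0 0;0 0 0 0;0 0 0 0;0 0 0 0;0 0 0 0", gripper=1, squeeze=40)

```text
t: 16.2
tcp_pos: [0.5125, -0.0413, 0.0682]
tool_rot: [1.0, 0.0, 0.001, 0.0]
force: [-1.0, 0.9, 4.5]
finger_gap: 0.674
gripper_force: 41.8
```

Request:
step_arm(targets="0 0 -4 0;0 0 -8 0;0 0 -14 0;0 0 -22 0;0 0 -32 0;0 0 -44 0;0 0 -56 0;0 0 -70 0;0 0 -85 0;0 0 -95 0;0 0 -95 0")

```text
t: 17.3
tcp_pos: [0.513, -0.0414, 0.1637]
tool_rot: [1.0, 0.0, 0.002, 0.001]
force: [0.9, -0.3, -1.3]
finger_gap: 0.671
gripper_force: 43.0
```

```bash
python3 - <<'E'
from h import *
s=manip.sense(); a=snap("wrist","w8.png"); b=snap("scene","s8.png")
cv2.imwrite("pics/v8.png",np.hstack([cv2.resize(a,(400,300)),cv2.resize(b[140:260,240:400],(400,300))])[:,:,::-1])
go([.399,.328,.17],-90,s)
E
```

```text
shift [-113.9 -369.5   -7.2] turn 0.0 cur y-yaw -90.0 q6 1.27 tcp [ 0.513  -0.0414  0.1637]
```

View pics/v8.png

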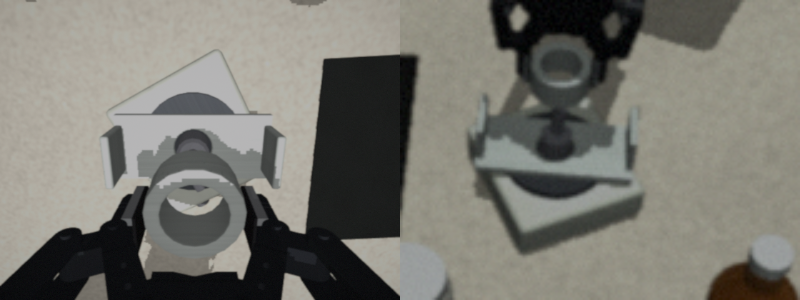

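Spacer is in the fingers, and the cradle is still seated on the spindle. Carrying the spacer to the small pocket.

Request:
step_arm(targets="-14 -46 -7 0;-28 -92 -10 0;-43 -138 -10 0;-57 -185 -10 0;-71 -231 -10 0;-85 -277 -10 0;-100 -323 0 0;-114 -369 0 0;-114 -369 30 0;-114 -369 60 0;-114 -369 80 0;-114 -369 80 0")

```text
t: 18.6
tcp_pos: [0.3951, 0.3267, 0.0786]
tool_rot: [1.0, 0.0, -0.004, 0.002]
force: [-0.2, 0.1, -1.4]
finger_gap: 0.675
gripper_force: 43.4
```

Request:
step_arm(targets="0 0 0 0;0 0 0 0")

```text
t: 18.8
tcp_pos: [0.3986, 0.3281, 0.0826]
tool_rot: [1.0, -0.0, 0.001, -0.0]
force: [-0.7, -0.3, -1.7]
finger_gap: 0.676
gripper_force: 43.4
```

```bash
python3 - <<'E'
from h import *
s=manip.sense(); a=snap("wrist","w9.png"); b=snap("scene","s9.png");print(s["finger_gap"],s["force"])
go([.399,.328,.008],-90,s)
for cam in ("wrist","scene"):
 for n in ("small_pocket","large_pocket","nut"):
    for r in manip.mark_of(cam,n)[:2]: print(n,round(r["p"],2),np.round(r["position"]),np.round(back(cam,r["position"],.004,s),4)[:2])
E
```

```text
0.6755725294346729 [-0.70253446 -0.32941573 -1.66005597]
shift [ 0.3  0.1 74.6] turn -0.0 cur y-yaw -90.0 q6 2.04 tcp [0.3986 0.3281 0.0826]
small_pocket 0.8 [274. 214.] [0.3983 0.3271]
large_pocket 0.59 [282.  10.] [0.5226 0.3226]
small_pocket 0.82 [433. 192.] [0.3983 0.3224]
large_pocket 0.74 [442. 230.] [0.5277 0.3327]
nut 0.85 [441. 228.] [0.5204 0.3294]
```

Request:
step_arm(targets="0 0 25 0;0 0 45 0;0 0 58 0;0 0 65 0;0 0 69 0;0 0 71.5 0;0 0 73.5 0;0 0 73.5 0;0 0 73.5 0")

```text
t: 20.1
tcp_pos: [0.3981, 0.328, 0.0087]
tool_rot: [1.0, 0.0, 0.0, -0.0]
force: [0.2, -0.4, -1.6]
finger_gap: 0.674
gripper_force: 43.4
```

Request:
step_arm(targets="0 0 1 0;0 0 2 0;0 0 3 0;0 0 3 0")

```text
t: 20.5
tcp_pos: [0.3981, 0.328, 0.0081]
tool_rot: [1.0, 0.0, 0.001, -0.0]
force: [-3.3, -1.2, 20.3]
finger_gap: 0.674
gripper_force: 45.2
```

Request:
step_arm(targets="0 0 -2 0;0 0 -2 0")

```text
t: 20.7
tcp_pos: [0.3983, 0.3282, 0.0082]
tool_rot: [1.0, 0.0, 0.001, -0.0]
force: [-0.6, -0.4, 9.6]
finger_gap: 0.676
gripper_force: 44.4
```

Request:
step_arm(targets="0 0 0 0;0 0 0 0;0 0 0 0;0 0 0 0", gripper=0.1)

```text
t: 21.1
tcp_pos: [0.3977, 0.3278, 0.007]
tool_rot: [1.0, 0.0, -0.0, 0.0]
force: [-0.5, 0.2, 0.5]
finger_gap: 0.9
gripper_force: 0.0
```

Request:
step_arm(targets="0 0 -15 0;0 0 -40 0;0 0 -80 0;0 0 -120 0;0 0 -160 0;0 0 -190 0;0 0 -190 0")

```text
t: 21.8
tcp_pos: [0.4003, 0.3293, 0.2014]
tool_rot: [1.0, 0.0, 0.004, -0.002]
force: [0.7, 1.1, 0.6]
finger_gap: 0.899
gripper_force: 0.0
```

```bash
python3 - <<'E'
from h import *
s=manip.sense(); a=snap("wrist","w10.png"); b=snap("top","t10.png"); c=snap("scene","s10.png")
cv2.imwrite("pics/v10.png",np.hstack([cv2.resize(a,(400,300)),cv2.resize(b[190:310,200:360],(400,300))])[:,:,::-1])
for cam in ("wrist","top","scene"):
  for n,z in dict(nut=.004,spacer=.004,cradle=.056,mat=0).items():
    for r in manip.mark_of(cam,n)[:2]: print(cam,n,round(r["p"],2),np.round(back(cam,r["position"],z,s),3)[:2])
for r in manip.masks_of("top","mat")[:1]:
    m=r["pixels"].astype(np.uint8); k=max(cv2.findContours(m,0,2)[0],key=cv2.contourArea)
    print(r["p"],cv2.minAreaRect(np.array([back("top",p[0],.003)[:2] for p in k],np.float32)*1000))
go([.5117,-.115,.22],-90,s)
E
```

```text
wrist nut 0.96 [0.518 0.324]
wrist spacer 0.73 [0.397 0.325]
top nut 0.86 [0.525 0.326]
top spacer 0.74 [ 0.704 -0.17 ]
top spacer 0.72 [0.397 0.332]
top cradle 0.86 [ 0.425 -0.486]
top cradle 0.81 [ 0.524 -0.031]
top mat 0.63 [ 0.473 -0.283]
scene nut 0.85 [0.518 0.318]
scene spacer 0.64 [0.41 0.32]
scene cradle 0.82 [ 0.512 -0.038]
scene cradle 0.65 [ 0.469 -0.485]
scene mat 0.81 [ 0.475 -0.277]
0.67 ((473.6651611328125, -274.29766845703125), (260.28363037109375, 153.65228271484375), 3.7010223865509033)
shift [111.5 444.2 -19.6] turn 0.0 cur y-yaw -90.0 q6 2.04 tcp [0.4003 0.3293 0.2014]
```

View pics/v10.png

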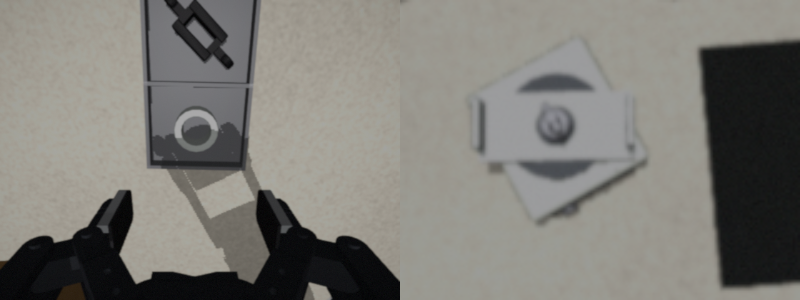

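Spacer lies flat in the small pocket at (196,130) with the nut still in place, and the cradle is still on the spindle. Now for the cradle's flange on the mat's side.

Request:
step_arm(targets="11 44 -10 0;23 88 -20 0;34 133 -20 0;45 177 -20 0;57 221 -20 0;68 266 -20 0;79 310 -20 0;90 354 -20 0;102 399 -20 0;113 443 -20 0;113 443 -20 0;113 443 -20 0", gripper=0.5)

```text
t: 23.8
tcp_pos: [0.5107, -0.116, 0.2171]
tool_rot: [1.0, -0.001, -0.0, -0.0]
force: [-0.0, 0.7, -0.6]
finger_gap: 0.5
gripper_force: 0.0
```

```bash
python3 - <<'E'
from h import *
s=manip.sense(); a=snap("wrist","w11.png");print(s["finger_gap"])
go([.5117,-.1155,.072],-90,s)
print(proj("wrist",[.5117,-.1155,.108],s))
for r in manip.mark_of("wrist","cradle")[:2]: print(round(r["p"],2),np.round(r["position"]),np.round(back("wrist",r["position"],.056,s),4)[:2])
E
```

```text
0.5001771885280814
shift [  1.1  -0.4 145.1] turn -0.1 cur y-yaw -90.1 q6 1.14 tcp [ 0.5107 -0.116   0.2171]
[272.13328288 198.17239944]
```

View pics/w11.png

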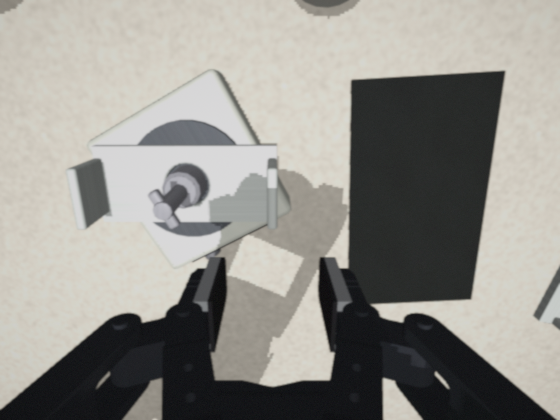

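Flange top is at (272,193), exactly between the fingers. Descending on it.

Request:
step_arm(targets="2 0 45 0;2 0 85 0;2 0 115 0;2 0 132 0;2 0 141 0;2 0 145 0;2 0 145 0;2 0 145 0")

```text
t: 24.7
tcp_pos: [0.5136, -0.1151, 0.0733]
tool_rot: [1.0, 0.0, 0.001, 0.0]
force: [-0.3, -0.4, 0.5]
finger_gap: 0.5
gripper_force: 0.0
```

Request:
step_arm(targets="0 0 0 0;0 0 0 0;0 0 0 0;0 0 0 0;0 0 0 0", gripper=1, squeeze=100)

```text
t: 25.2
tcp_pos: [0.5133, -0.1154, 0.0732]
tool_rot: [1.0, -0.0, 0.001, 0.0]
force: [-1.0, -1.0, 5.7]
finger_gap: 0.075
gripper_force: 97.7
```

Request:
step_arm(targets="0 0 -3 0;0 0 -6 0;0 0 -10 0;0 0 -14 0;0 0 -14 0")

```text
t: 25.7
tcp_pos: [0.5132, -0.1153, 0.0868]
tool_rot: [1.0, 0.0, 0.0, 0.0]
force: [0.7, 0.9, -3.2]
finger_gap: 0.078
gripper_force: 97.5
```

```bash
python3 - <<'E'
from h import *
s=manip.sense(); a=snap("wrist","w12.png"); b=snap("scene","s12.png"); print(s["force"],s["ft_torque"],s["finger_gap"],s["tcp_pos"])
cv2.imwrite("pics/v12.png",np.hstack([cv2.resize(a,(400,300)),cv2.resize(b[140:260,220:380],(400,300))])[:,:,::-1])
E
```

```text
[ 0.67680767  0.9234733  -3.19047832] [-0.20416176 -0.06348133 -0.01162501] 0.07841889799466029 [ 0.51316974 -0.11530466  0.08678246]
```

View pics/v12.png

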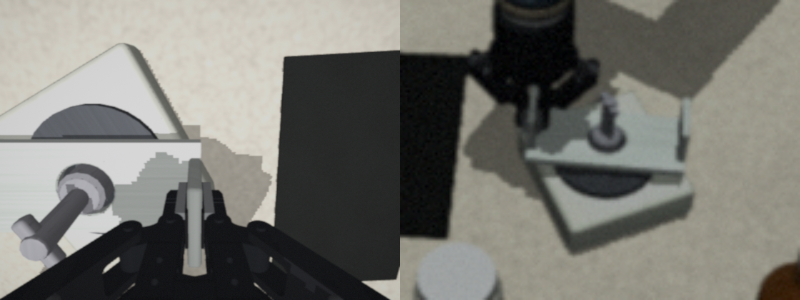

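The cradle lifts level and free, carried fully by the gripper. That was already more than ten pictures viewed, over the limit, so I'll work by numbers only from here.

Request:
step_arm(targets="0 0 -8 0;0 0 -17 0;0 0 -27 0;0 0 -38 0;0 0 -50 0;0 0 -62 0;0 0 -74 0;0 0 -86 0;0 0 -100 0;0 0 -110 0;0 0 -110 0")

```text
t: 26.9
tcp_pos: [0.5138, -0.1156, 0.198]
tool_rot: [1.0, 0.0, 0.002, 0.001]
force: [0.5, 0.0, -2.7]
finger_gap: 0.078
gripper_force: 97.6
```

```bash
python3 - <<'E'
from h import *
s=manip.sense(); print(s["force"],s["ft_torque"],s["finger_gap"])
go([.55,-.27,.20],3.5,s)
E
```

```text
[ 0.46589712  0.04798466 -2.71078508] [-0.15910915 -0.01416403 -0.00235242] 0.07811405811872967
shift [ 36.2 154.4  -1.6] turn 86.5 cur y-yaw -90.0 q6 1.14 tcp [ 0.5138 -0.1156  0.198 ]
```

Request:
step_arm(targets="3 13 0 -5;6 26 0 -11;9 39 0 -17;12 52 0 -23;15 65 0 -29;18 78 0 -35;21 91 0 -41;24 104 0 -47;27 117 0 -53;30 130 0 -59;33 143 0 -65;36 156 0 -71")

```text
t: 28.1
tcp_pos: [0.5487, -0.2713, 0.1954]
tool_rot: [0.813, 0.582, 0.0, -0.001]
force: [0.1, -0.2, -3.1]
finger_gap: 0.078
gripper_force: 97.6
```

Request:
step_arm(targets="0 0 0 -6;0 0 0 -12;0 0 0 -18;0 0 0 -22.5;0 0 0 -22.5;0 0 0 -22.5")

```text
t: 28.7
tcp_pos: [0.5486, -0.2709, 0.1957]
tool_rot: [0.686, 0.728, 0.0, -0.001]
force: [-0.6, 0.4, -2.5]
finger_gap: 0.074
gripper_force: 97.7
```

```bash
python3 - <<'E'
from h import *
s=manip.sense(); print(s["force"],s["ft_torque"],s["finger_gap"])
go([.55,-.272,.017+.003],3.5,s)
for c in ("wrist","top","scene"):
  manip.snapshot(c)
  for n,z in (("cradle",.181),("mat",0)):
    for r in manip.mark_of(c,n)[:2]: print(c,n,round(r["p"],2),np.round(back(c,r["position"],z,s),3)[:2])
E
```

```text
[-0.62484973  0.4336548  -2.52773387] [ 0.08396331 -0.18961357  0.0242334 ] 0.0742802238752732
shift [ -1.4   1.4 175.7] turn -0.1 cur y-yaw 3.4 q6 -0.7 tcp [ 0.5486 -0.2709  0.1957]
wrist mat 0.76 [ 0.472 -0.275]
top cradle 0.88 [ 0.425 -0.446]
scene cradle 0.96 [ 0.574 -0.42 ]
scene cradle 0.8 [ 0.466 -0.288]
scene mat 0.73 [ 0.473 -0.274]
```

Request:
step_arm(targets="0 0 30 0;0 0 65 0;0 0 100 0;0 0 130 0;0 0 150 0;0 0 162 0;0 0 168 0;0 0 170 0;0 0 170 0")

```text
t: 30.05
tcp_pos: [0.5495, -0.2716, 0.0271]
tool_rot: [0.685, 0.728, 0.0, 0.001]
force: [-0.3, 0.3, -2.5]
finger_gap: 0.078
gripper_force: 97.7
```

Request:
step_arm(targets="0 0 1.5 0;0 0 3 0;0 0 4.5 0;0 0 4.5 0;0 0 4.5 0")

```text
t: 30.55
tcp_pos: [0.5488, -0.2711, 0.0219]
tool_rot: [0.685, 0.728, -0.0, 0.0]
force: [0.5, -0.4, -3.0]
finger_gap: 0.079
gripper_force: 97.8
```

Request:
step_arm(targets="0 0 0.7 0;0 0 1.4 0;0 0 2.1 0;0 0 2.1 0;0 0 2.1 0")

```text
t: 31.05
tcp_pos: [0.549, -0.2713, 0.0203]
tool_rot: [0.685, 0.728, 0.0, 0.0]
force: [-0.5, 1.0, 4.6]
finger_gap: 0.08
gripper_force: 98.7
```

Request:
step_arm(targets="0 0 0 0;0 0 0 0;0 0 0 0;0 0 0 0;0 0 0 0", gripper=0.6)

```text
t: 31.55
tcp_pos: [0.5488, -0.2712, 0.0196]
tool_rot: [0.685, 0.728, -0.0, -0.0]
force: [0.2, -0.5, 0.0]
finger_gap: 0.401
gripper_force: 0.0
```

Request:
step_arm(targets="0 0 -15 0;0 0 -40 0;0 0 -80 0;0 0 -120 0;0 0 -160 0;0 0 -200 0;0 0 -200 0;0 0 -200 0")

```text
t: 32.35
tcp_pos: [0.5492, -0.2714, 0.2219]
tool_rot: [0.685, 0.728, 0.0, 0.002]
force: [-0.6, 0.4, 0.2]
finger_gap: 0.402
gripper_force: 0.0
```

```bash
python3 - <<'E'
from h import *
s=manip.sense(); print(s["force"],s["finger_gap"],s["tcp_pos"])
for c in ("wrist","top","scene"):
  manip.snapshot(c)
  for n,z in (("cradle",.003),("mat",0),("nut",.004),("spacer",.004),("jar",0),("bottle",0),("tipbox",0)):
    for r in manip.mark_of(c,n)[:2]: print(c,n,round(r["p"],2),np.round(back(c,r["position"],z,s),3)[:2])
for c in ("top","scene"):
 for r in manip.masks_of(c,"cradle")[:2]:
    m=r["pixels"].astype(np.uint8); k=max(cv2.findContours(m,0,2)[0],key=cv2.contourArea)
    print(c,r["p"],cv2.minAreaRect(np.array([back(c,p[0],.011)[:2] for p in k],np.float32)*1000))
E
```

```text
[-0.63163722  0.4278468   0.17804046] 0.40233620269907544 [ 0.54923767 -0.27135672  0.22189963]
wrist cradle 0.76 [ 0.474 -0.275]
wrist cradle 0.58 [ 0.474 -0.275]
wrist mat 0.63 [ 0.476 -0.276]
wrist jar 0.88 [ 0.7   -0.162]
wrist jar 0.2 [ 0.476 -0.276]
top cradle 0.64 [ 0.439 -0.504]
top nut 0.61 [0.711 0.136]
top nut 0.59 [0.519 0.328]
top jar 0.78 [ 0.71  -0.167]
top bottle 0.82 [0.714 0.146]
top tipbox 0.9 [ 0.739 -0.012]
scene cradle 0.91 [ 0.422 -0.495]
scene cradle 0.88 [ 0.468 -0.278]
scene mat 0.97 [ 0.465 -0.272]
scene nut 0.66 [0.524 0.332]
scene spacer 0.93 [0.409 0.321]
scene spacer 0.66 [ 0.467 -0.032]
scene jar 0.92 [ 0.713 -0.154]
scene bottle 0.94 [0.707 0.146]
scene bottle 0.74 [0.453 0.334]
scene tipbox 0.62 [ 0.736 -0.007]
top 0.65 ((427.28375244140625, -508.8773193359375), (107.3175277709961, 232.5568389892578), 78.80023956298828)
scene 0.94 ((395.2425231933594, -513.5072631835938), (129.2436981201172, 278.53570556640625), 77.3505859375)
scene 0.62 ((451.51251220703125, -278.7059020996094), (210.1022186279297, 71.68640899658203), 3.8919169902801514)
```

All three parts are in place and the bystanders have not moved, so I'm handing in.

```bash
python3 -c "
from station import manip
print(manip.sign_off())"
```

```text
the job is handed in; nothing more can be done
None
```

The job is handed in at about 33 s: nut in the large pocket, spacer in the small pocket and cradle upright on the mat, all confirmed by camera positions; the sign-off gave no verdict, and I viewed 13 pictures, over the limit of 10.

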